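# Fit the cutter cartridge into the desktop sharpener and hold it down

### The job

Refit the pencil sharpener's cutter: take the loose cutter cartridge lightly by the fin on top (squeeze under 50 N, its plastic cracks), turn it until its cross-shaped foot meshes with the cross slot in the sharpener's round socket, and slide it fully home against the spring, without ramming it (a push of 20 to 25 N is plenty). Finish while still gripping the cartridge and keeping it pressed fully home, upright, with its round flange down on the socket's rim; leave the other desk things where they are.

Things in the scene. Friction and masses are not known exactly. Their poses are not given: they have to be found in the camera images.
- cutter: Loose cutter cartridge, about 0.13 kg, 87 mm tall, standing on its steel foot. Origin: centre of the foot's underside; z up its axis. z 0-25 mm: splines, a plus-shaped cross of two bars along its x and y, each 36 mm tip to tip, 8 mm thick, bottom edges rounded (fits every quarter turn). z 25-31: round flange, 52 mm diameter. z 31-51: ribbed drum, 36 mm. z 51-55: black disc, 42 mm.
- fin (a point): Middle of the cartridge's black plastic grip fin, 71 mm above the foot; axes as the cartridge. The fin spans z 55-87 mm above the foot, is 44 mm long along x (parallel to one bar of the cross) and 12 mm thick along y: pinch it across its thickness.
- shoulder (a point): Point on the cartridge's axis at the underside of its flange, 25 mm above the foot; axes as the cartridge.
- sharpener: The desktop pencil sharpener, fixed to the desk: a grey plastic box 110 mm (x) by 130 mm (y) by 45 mm high. Origin: centre of its underside on the desk. In the middle of its top stands a round aluminium socket, 66 mm in diameter and 36 mm high (rim 81 mm above the desk).
- socket (a point): Centre of the socket's mouth, level with its rim; z up; x and y lie along the two bars of its plus-shaped slot, open at the top. Each bar of the slot is 11 mm wide and 40 mm tip to tip: 1.5 mm play either side of a spline, 2 mm at the tips. The socket stands at its own angle to the box, held by a stiff friction of 0.4 N m. A black spring plate lies 16 mm below the rim.
- plate (a joint): How far the spring plate in the socket is pushed down by the cartridge's foot, m: 0 at rest, 0.009 with the flange on the rim, 0.012 at most. Its spring pushes up with about 3.5 N at rest and 10 N with the cartridge home, so it lifts the cartridge again if let go.
- cup: Blue ceramic pencil cup with pencils, 80 mm in diameter, 95 mm tall (pencils to 160 mm); origin at the centre of its underside. Leave alone.
- jar: Clear glass jar with a bamboo lid, 74 mm in diameter, 99 mm tall; origin at the centre of its underside. Leave alone.
- stapler: Chrome stapler, 140 mm long along its y, 36 mm wide, about 55 mm tall; origin at the centre of its underside. Leave alone.
- eraser: Yellow plastic eraser, 55 mm along its x, 22 by 13 mm; origin at the centre of its underside. Leave alone.
- tape: Black tape dispenser, 130 mm along its x, 50 mm wide, 80 mm tall; origin at the centre of its underside. Leave alone.
- notes: White block of notes, 76 by 76 by 35 mm; origin at the centre of its underside. Leave alone.
There are look-alikes about, which are no part of the job. What is shaped like the sharpener but green or purple is not meant.

How it is judged:
On the way, in this order (a step that is already met when the one before it is completed fails the run):
1. the cartridge is picked up by the fingers, its foot clear of the desk (height (world z) of cutter above 0.03 m and contact force between the fingers and cutter above 2 N), for 0.2 s.
2. its splines have meshed: the foot is in the slot, at least 6 mm deep (z of shoulder in the frame of socket below 0.019 m and horizontal distance between shoulder and socket below 0.006 m).
At the end, for the whole second after the job is handed in: The cartridge's foot is meshed in the slot with its flange within 2 mm of the rim, centred within 4 mm, upright within 0.08 rad, at rest, the spring plate pushed down more than 7 mm, and the fingers still hold it (over 2 N), all through the last second (z of shoulder in the frame of socket below 0.002 m and horizontal distance between shoulder and socket below 0.004 m and angle between cutter's own z axis and vertical below 0.08 rad and value of joint plate above 0.007 m and contact force between the fingers and cutter above 2 N and linear speed of cutter below 0.02 m/s); the arm keeps its last pose, push and grip.
It fails at once if the cartridge is squeezed too hard by the fingers (the forces of both fingers added up) (contact force between the fingers and cutter above 120 N).
It fails at once if the cartridge is rammed against the sharpener (all their contact forces, sideways ones included, added up) (contact force between cutter and sharpener above 60 N).
It fails at once if another desk thing is shoved more than 25 mm (distance of any of cup, jar, stapler, eraser, tape, notes from where it was at the start of the episode above 0.025 m).
It also fails if it takes over 45 s, if anything falls off the work surface, if the arm or the gripper's body presses on something with over 40 N, if the wrist force passes 120 N, or if a joint passes its speed limit or range.

### The arm

A 6-joint arm with a two-finger parallel gripper is mounted at the origin on the work surface. World frame = base frame: x ahead of the robot, y to its left, z up, the work surface at z = 0. Lengths are in m, angles in rad, forces in N, time in s.
With the tool pointing down it reaches from about 0.275 to 0.725 m from the base axis. Payload 5.6 kg.
Tool frame: the origin (TCP) lies midway between the tips of the shut fingers; the grasp point (between the pads) lies 19 mm behind it (robot.hold_point_z is the distance from the TCP to the grasp point, in m); z points along the fingers, y is the line along which they close (so a half turn about z gives the same grasp; the last joint's range is limited). The gripper opens to 85 mm and grips with 20 to 120 N. Pads are 22 mm wide; open, the fingers measure 114 mm over their backs; the gripper's body (76 mm by 85 mm) begins 54 mm behind the grasp point. The pads swing forward as they close: fully open they stand 13 mm farther back than shut.
Start: joints at [1.598, 0.255, 0.108, 0, -1.424, -0.285], TCP at [0.14, 0.532, 0.231] pointing down, gripper open.
Joint ranges: [-2.95, 2.95], [-1.21, 1.97], [-1.09, 1.5], [-2.87, 1.71], [-2.94, -0.07], [-3.05, 3.05]. Speed limits (rad/s): [2.57, 2.57, 3.14, 3.14, 3.14, 3.14].

### API

Orientations are given as a 3x3 rotation matrix whose columns are the frame's x, y, z axes.
In Python, from rig import robot, snapshot, camera_model gives the robot as it stands.
- The arm moves only by the shell command python3 -m creep 'ROWS' [FORCE]. ROWS is text: rows parted by semicolons, each of 7 numbers parted by spaces: the shift along the tool's x, y, z in cm, then the turn, a rotation vector about the tool's x, y, z in degrees, then the opening, from -1 (shut) to 1 (fully open). A call has 1 to 10 rows; each row shifts and turns the commanded pose from where the row before left it, along the tool's axes as they then stand; what a row does not reach is not made up. A row lasts 1/8 s, in which the tool goes at most 62.5 mm and 10.7 degrees, less where a joint would pass 70% of its speed; a pose out of reach is approached as far as the arm can. A call with a gripper value outside its range is refused whole. The fingers move at their own pace and stop on an object; FORCE is the grip in N (left out, the last holds). Time passes only in rows, so rows that do not move let the fingers close. It gives the time, the measured TCP pose, the force, the opening and the grip force at its end, in the units of the state.
- robot.state(): the state, without advancing time (a new reading comes with each control period).
- snapshot(name): name is "scene" or "side" or "wrist"; returns (picture, depth): 420x560x3 uint8, blue, green, red; 420x560 float32, m along the optical axis (not along the pixel's ray), 0 where there is no reading.
- camera_model(name): a dict with "intrinsics" (3x3 intrinsics, pixels), "T" (4x4, takes a point from camera to world coordinates); the wrist camera has in their place "mount" (4x4, takes a point from camera to tool coordinates, whose origin is the TCP and whose axes are the flange's). Camera axes: x right, y up, looking along -z (the intrinsics and any distortion apply to the point x, -y, -z); pixel columns grow to the right and rows downward; lengths in m; the calibration is good to about 2 mm. A picture is of the moment at which its call begins: read the wrist's pose just before it. camera_model takes no time and is no camera call.
- robot.sign_off(): hands the job in; it is judged then, once.
The state is a dict: "clock": time; "q": joint angles; "qvel": joint speeds; "joint_torque": joint torques, N m; "eef_pos": TCP position; "orientation": TCP orientation; "ft_force": force on the tool from outside, world axes, zero at the start; "ft_torque": the same for the moment, N m; "finger_gap": finger opening in m; "finger_force": force on a finger pad.
Only numpy, scipy, OpenCV 4.12 (cv2) and the standard library are available. Lean on these libraries where they do the work, as an engineer would, in place of code of your own. Each camera call takes 0.05 s, during which the arm holds its last target. There are 200 camera calls.

## Working session

There is one attempt and no reset: what is moved stays moved. The work goes in short steps, Python scripts to look and compute and a shell command to move; the robot and the scene stay as the last step left them, time stands still between calls to the robot, and variables do not carry over. Pictures are saved under pics/ and viewed, at most 10 in all, crops included, and the job is handed in when it is done.

```bash
ls; mkdir -p pics; cat > h.py <<'E'
import numpy as np, cv2
from rig import robot, snapshot, camera_model
def look(name):
    s=robot.state(); im,d=snapshot(name); m=camera_model(name)
    if name=="wrist":
        T=np.eye(4);T[:3,:3]=np.array(s["orientation"]);T[:3,3]=s["eef_pos"];T=T@np.array(m["mount"])
    else: T=np.array(m["T"])
    return im,d,np.array(m["intrinsics"]),T,m
def ray(K,T,u,v):
    r=np.array([(u-K[0,2])/K[0,0],-(v-K[1,2])/K[1,1],-1.]); return T[:3,3],T[:3,:3]@r
def onplane(K,T,u,v,z):
    o,r=ray(K,T,u,v); return o+r*(z-o[2])/r[2]
def cloud(d,K,T):
    v,u=np.mgrid[:d.shape[0],:d.shape[1]]
    P=np.stack([(u-K[0,2])/K[0,0]*d,-(v-K[1,2])/K[1,1]*d,-d],-1)
    return P@T[:3,:3].T+T[:3,3]
E
python3 - <<'E'
from h import *
np.set_printoptions(precision=4,suppress=True)
for n in("scene","side","wrist"):
    im,d,K,T,m=look(n); cv2.imwrite(f"pics/{n}0.png",im); np.save(f"/tmp/{n}0.npy",d)
    print(n,K.tolist(),T,[k for k in m])
print(robot.state())
E
```

```text
pics
scene [[401.9042066349839, 0.0, 281.57827533347614], [0.0, 401.9042066349839, 209.15835676508033], [0.0, 0.0, 1.0]] [[ 0.8868 -0.3586  0.2916  0.8143]
 [ 0.4619  0.665  -0.5869 -0.6316]
 [ 0.0166  0.6551  0.7554  0.8535]
 [ 0.      0.      0.      1.    ]] ['intrinsics', 'T']
side [[488.0540533271622, 0.0, 274.3037362373589], [0.0, 488.0540533271622, 205.89572052845202], [0.0, 0.0, 1.0]] [[ 0.7068  0.5086 -0.4916 -0.2247]
 [-0.7073  0.5015 -0.4982 -0.7555]
 [-0.0068  0.6999  0.7142  1.1294]
 [ 0.      0.      0.      1.    ]] ['intrinsics', 'T']
wrist [[373.2320321026439, 0.0, 283.0233004008621], [0.0, 373.2320321026439, 208.05593486977511], [0.0, 0.0, 1.0]] [[-0.2547  0.9255  0.2801  0.21  ]
 [-0.967  -0.2446 -0.0711  0.5136]
 [ 0.0027 -0.289   0.9573  0.3732]
 [ 0.      0.      0.      1.    ]] ['intrinsics', 'mount']
{'clock': 0.15, 'q': array([ 1.5976,  0.2556,  0.1073, -0.0003, -1.4239, -0.2847]), 'qvel': array([-0.0012, -0.0037,  0.0022,  0.0018, -0.0014,  0.0014]), 'joint_torque': array([ -0.0004, -38.6944,  23.8083,   5.3666,  -0.0045,  -0.    ]), 'eef_pos': array([0.1401, 0.5315, 0.2306]), 'orientation': array([[ 0.9669, -0.255 , -0.0003],
       [-0.255 , -0.9669, -0.0014],
       [ 0.0001,  0.0014, -1.    ]]), 'ft_force': array([-0.1613,  1.5039,  0.4495]), 'ft_torque': array([-0.056 , -0.0033, -0.0023]), 'finger_force': 0.0, 'finger_gap': 0.08531412699021006}
```

```bash
python3 -c "
import cv2,numpy as np
a=[cv2.imread(f'pics/{n}0.png') for n in('scene','side')]
cv2.imwrite('pics/both.png',cv2.resize(np.vstack(a),None,fx=.714,fy=.714))"
```

```text
(no output)
```

View pics/scene0.png

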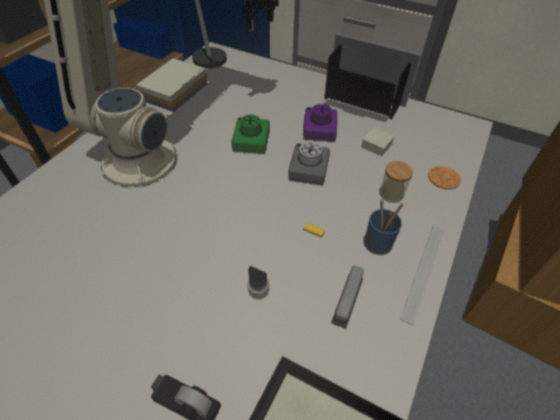

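View pics/side0.png

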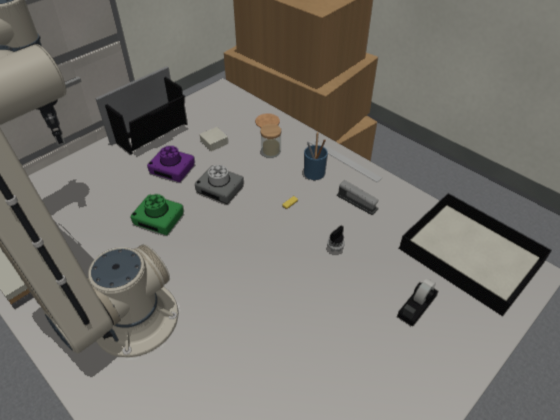

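The scene picture shows the grey sharpener at (310,160), with green (251,132) and purple (321,121) look-alikes. The cutter, with its black fin, is at (258,280). In the side view the grey sharpener is at (219,182) and the cutter at (337,238). Other dark or steel things that could be mistaken for the cutter are the tape (187,398) and the stapler (348,295) in the scene picture. I choose the cutter at (258,280) and the grey sharpener, and check both in one crop.

```bash
python3 - <<'E'
from h import *
np.set_printoptions(precision=4,suppress=True)
C={}
for n in("scene","side"):
    im=cv2.imread(f"pics/{n}0.png"); m=camera_model(n); C[n]=(im,np.load(f"/tmp/{n}0.npy"),np.array(m["intrinsics"]),np.array(m["T"]))
    u,v=dict(scene=(258,278),side=(337,238))[n]; us,vs=dict(scene=(310,160),side=(219,182))[n]
    P=cloud(C[n][1],C[n][2],C[n][3])
    for (a,b,w) in((u,v,22),(us,vs,32)):
        Q=P[b-w:b+w,a-w:a+w].reshape(-1,3); ok=(C[n][1][b-w:b+w,a-w:a+w].ravel()>0)
        for lo,hi in((.06,.1),(.02,.055),(.075,.09)):
            q=Q[ok&(Q[:,2]>lo)&(Q[:,2]<hi)]
            if len(q): print(n,(a,b),lo,len(q),"mean",q.mean(0),"rect",cv2.minAreaRect(q[:,:2].astype(np.float32)))
s,d=C["scene"][0],C["side"][0]
A=cv2.resize(s[235:315,218:298],(400,400),interpolation=2);B=cv2.resize(s[130:190,280:340],(400,400),interpolation=2)
cv2.imwrite("pics/crop1.png",np.hstack([A,B]))
E
```

```text
scene (258, 278) 0.06 190 mean [ 0.5554 -0.2253  0.078 ] rect ((0.5538604259490967, -0.22309216856956482), (0.013339821249246597, 0.04458537697792053), 89.25711822509766)
scene (258, 278) 0.02 265 mean [ 0.5583 -0.2334  0.0375] rect ((0.5565751791000366, -0.22918589413166046), (0.04947330057621002, 0.03779494762420654), 26.482324600219727)
scene (258, 278) 0.075 126 mean [ 0.5547 -0.2243  0.0833] rect ((0.5534618496894836, -0.22303034365177155), (0.043616823852062225, 0.013057254254817963), 0.33802422881126404)
scene (310, 160) 0.06 360 mean [0.4833 0.2125 0.0741] rect ((0.4821838140487671, 0.21639320254325867), (0.06567325443029404, 0.06670239567756653), 37.63263702392578)
scene (310, 160) 0.02 1158 mean [0.4828 0.232  0.0386] rect ((0.47018152475357056, 0.26723161339759827), (0.11476553976535797, 0.23810578882694244), 13.080934524536133)
scene (310, 160) 0.075 208 mean [0.4819 0.216  0.0783] rect ((0.48118042945861816, 0.21676865220069885), (0.06445063650608063, 0.06643571704626083), 23.361745834350586)
side (337, 238) 0.06 123 mean [ 0.5489 -0.2251  0.0797] rect ((0.55156117677688
[... 222 characters left out ...]
99156457185745), 36.36448287963867)
side (337, 238) 0.075 75 mean [ 0.5493 -0.2246  0.0842] rect ((0.5527093410491943, -0.22427010536193848), (0.017274217680096626, 0.0449332632124424), 87.57231903076172)
side (219, 182) 0.06 312 mean [0.4764 0.2128 0.0772] rect ((0.47959595918655396, 0.21713495254516602), (0.0671692043542862, 0.06621392071247101), 32.2857551574707)
side (219, 182) 0.02 910 mean [0.466  0.2138 0.0415] rect ((0.4652974009513855, 0.26823827624320984), (0.11854544281959534, 0.24291452765464783), 13.47950553894043)
side (219, 182) 0.075 211 mean [0.4787 0.2157 0.0814] rect ((0.47976812720298767, 0.2172437459230423), (0.06676185131072998, 0.06621392071247101), 32.285762786865234)
```

View pics/crop1.png

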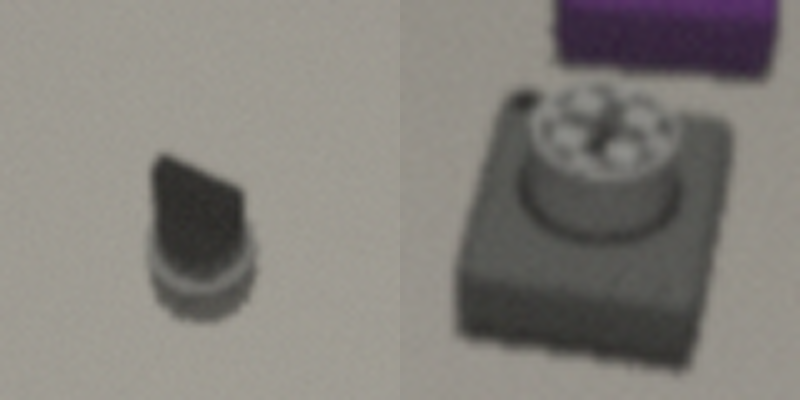

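The crop confirms both choices. The left half shows the cartridge with its black fin, running along world x. The right half shows the grey box with its aluminium socket and cross slot. I go over the socket first for a close look at the slot, then to the cutter.

```bash
python3 -m creep '5.1 2.7 0 0 0 0 1;5.1 2.7 0 0 0 0 1;5.1 2.7 0 0 0 0 1;5.1 2.7 0 0 0 0 1;5.1 2.7 0 0 0 0 1;5.1 2.7 0 0 0 0 1;5.1 2.7 0 0 0 0 1;5.1 2.7 0 0 0 0 1;0 0 0 0 0 0 1;0 0 0 0 0 0 1'
python3 - <<'E'
from h import *
im,d,K,T,m=look("wrist"); cv2.imwrite("pics/w1.png",im); np.savez("/tmp/w1.npz",d=d,K=K,T=T,im=im)
E
```

```text
clock: 1.4
eef_pos: [0.4794, 0.2188, 0.2309]
orientation: [[0.967, -0.256, -0.001], [-0.256, -0.967, -0.0], [-0.001, 0.0, -1.0]]
ft_force: [-0.2, -0.1, 0.4]
finger_gap: 0.0853
finger_force: 0.0
```

View pics/w1.png

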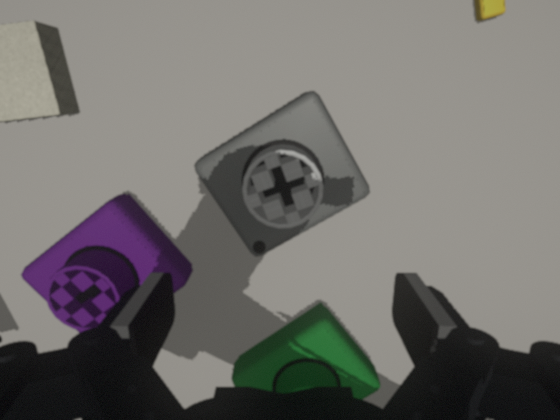

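The wrist view shows the grey sharpener's socket at (284,186), about 40 px in radius, with the dark cross slot a few degrees off the image axes. I measure its centre and angle.

```bash
cat >> h.py <<'E'
def slot(im,d,K,T,c0,tag,zr=.081):
    # rectified top view of the rim plane: 0.25 mm/px, 80 mm square, rows = -y, columns = x
    n=320; g=(np.arange(n)-n/2)*.00025
    X,Y=np.meshgrid(c0[0]+g,c0[1]-g); W=np.stack([X,Y,np.full_like(X,zr)],-1)
    c=(W-T[:3,3])@T[:3,:3]
    mu=(K[0,0]*c[...,0]/-c[...,2]+K[0,2]).astype(np.float32); mv=(K[1,1]*-c[...,1]/-c[...,2]+K[1,2]).astype(np.float32)
    R=cv2.remap(im,mu,mv,cv2.INTER_CUBIC); cv2.imwrite(f"pics/{tag}.png",cv2.resize(R,None,fx=1.5,fy=1.5)); return R
E
python3 - <<'E'
from h import *
np.set_printoptions(precision=4,suppress=True)
z=np.load("/tmp/w1.npz"); im,d,K,T=z["im"],z["d"],z["K"],z["T"]
P=cloud(d,K,T); w=50; u,v=284,186
Q=P[v-w:v+w,u-w:u+w].reshape(-1,3)
q=Q[(Q[:,2]>.07)&(Q[:,2]<.09)]
zr=np.median(q[:,2]); print("rim z",zr)
c,r=cv2.minEnclosingCircle(q[np.abs(q[:,2]-zr)<.004][:,:2].astype(np.float32)); print("depth circle",c,r)
R=slot(im,d,K,T,c,"rect1")
g=cv2.GaussianBlur(cv2.cvtColor(R,6),(0,0),2)
for th in (45,55,65):
    yy,xx=np.mgrid[:320,:320]; ins=np.hypot(xx-160,yy-160)<100
    M=((g<th)&ins).astype(np.uint8)
    k,l,s,ce=cv2.connectedComponentsWithStats(M); i=1+np.argmax(s[1:,4]); m=l==i
    x=(xx[m]-ce[i][0])*.25;y=-(yy[m]-ce[i][1])*.25; r=np.hypot(x,y); f=r>7
    a=np.angle(np.mean(np.exp(4j*np.arctan2(y[f],x[f]))))/4
    print(th,s[i],"centre",c[0]+(ce[i][0]-160)*.00025,c[1]-(ce[i][1]-160)*.00025,"ang",np.degrees(a))
E
```

```text
rim z 0.08093550798118573
depth circle (0.47806888818740845, 0.2190404087305069) 0.03308480978012085
45 [ 110   96  129  136 5956] centre 0.48128631599130367 0.2186322069172094 ang 5.414677880588435
55 [ 108   94  133  140 6902] centre 0.4812094271616188 0.21864925399274973 ang 5.319062318256111
65 [ 105   89  137  147 8010] centre 0.4810187945544496 0.21880173831852187 ang 5.202734458492889
```

View pics/rect1.png

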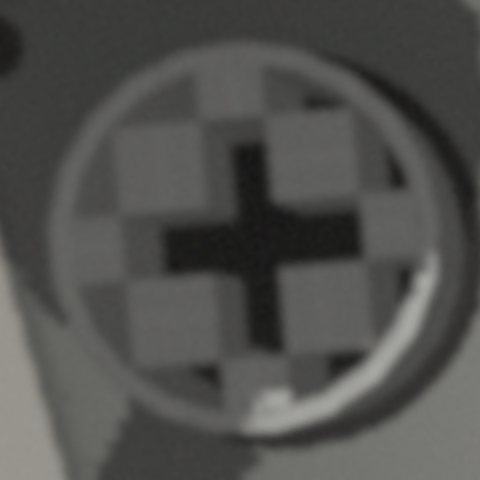

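Socket is at about (0.479, 0.219), slot angle about +5°, rim z 0.081. The rectified view shows the slot centre near (243,237). Now to above the cutter, turning the tool so its x lies along world x.

```bash
python3 -m creep '2.3 5.1 0 0 0 0 1;2.3 5.1 0 0 0 0 1;2.3 5.1 0 0 0 0 1;2.3 5.1 0 0 0 0 1;2.3 5.1 0 0 0 0 1;2.3 5.1 0 0 0 0 1;2.3 5.1 0 0 0 0 1;2.3 5.1 0 0 0 0 1;0 0 0 0 0 -7.4 1;0 0 0 0 0 -7.4 1'
python3 -m creep '0 0 0 0 0 0 1;0 0 0 0 0 0 1'
python3 - <<'E'
from h import *
np.set_printoptions(precision=4,suppress=True)
im,d,K,T,m=look("wrist"); cv2.imwrite("pics/w2.png",im); np.savez("/tmp/w2.npz",d=d,K=K,T=T,im=im)
P=cloud(d,K,T); ok=(d>0)&(np.hypot(P[...,0]-.553,P[...,1]+.224)<.06)
for lo,hi in((.08,.095),(.045,.06),(.022,.036)):
    q=P[ok&(P[...,2]>lo)&(P[...,2]<hi)]; print(lo,len(q),q.mean(0) if len(q) else 0,cv2.minAreaRect(q[:,:2].astype(np.float32)) if len(q)>5 else 0)
E
```

```text
clock: 2.7
eef_pos: [0.5538, -0.2217, 0.231]
orientation: [[1.0, 0.006, -0.0], [0.006, -1.0, 0.0], [-0.0, -0.0, -1.0]]
ft_force: [-0.9, 0.6, 0.2]
finger_gap: 0.0852
finger_force: 0.0
clock: 2.95
eef_pos: [0.5537, -0.2215, 0.2314]
orientation: [[1.0, -0.0, 0.0], [-0.0, -1.0, 0.0], [0.0, -0.0, -1.0]]
ft_force: [-0.6, -0.7, -0.7]
finger_gap: 0.0857
finger_force: 0.0
0.08 796 [ 0.5522 -0.2216  0.0869] ((0.5513070821762085, -0.2217181921005249), (0.01197283249348402, 0.043463658541440964), 88.31388092041016)
0.045 1095 [ 0.5515 -0.2216  0.0552] ((0.5521489381790161, -0.22165697813034058), (0.04139616712927818, 0.04116784408688545), 88.31549072265625)
0.022 632 [ 0.5643 -0.2215  0.0311] ((0.5569195747375488, -0.22194069623947144), (0.03954663500189781, 0.05088053271174431), 0.47982463240623474)
```

View pics/w2.png

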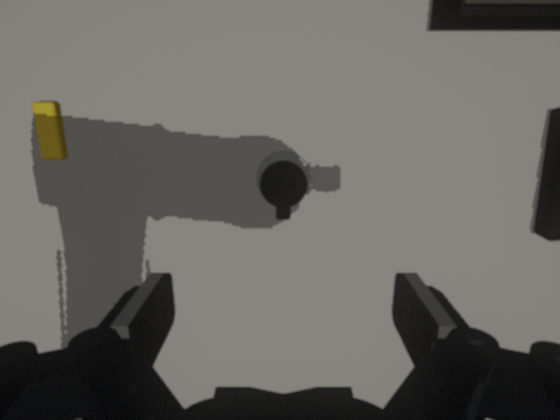

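The wrist view shows the cutter's black disc at (283,185), with the fin centred at (0.5518, −0.2217) at about −1.7°. Now I descend to TCP z≈0.059 and close at 40 N.

```bash
python3 -m creep '-0.2 0 4 0 0 1.5 1;0 0 5 0 0 0 1;0 0 4 0 0 0 1;0 0 2.5 0 0 0 1;0 0 1.7 0 0 0 1;0 0 0 0 0 0 1;0 0 0 0 0 0 0' 40; python3 -m creep '0 0 0 0 0 0 -1;0 0 0 0 0 0 -1;0 0 0 0 0 0 -1;0 0 0 0 0 0 -1;0 0 0 0 0 0 -1;0 0 0 0 0 0 -1'
```

```text
clock: 3.88
eef_pos: [0.5522, -0.2225, 0.0603]
orientation: [[1.0, -0.026, 0.001], [-0.026, -1.0, -0.001], [0.001, 0.001, -1.0]]
ft_force: [-0.0, -0.5, 0.2]
finger_gap: 0.0696
finger_force: 0.0
clock: 4.62
eef_pos: [0.5517, -0.2227, 0.0597]
orientation: [[1.0, -0.026, 0.0], [-0.026, -1.0, -0.0], [0.0, 0.0, -1.0]]
ft_force: [-0.5, -0.4, 2.3]
finger_gap: 0.0114
finger_force: 41.7
```

```bash
python3 -m creep '0 0 -1.5 0 0 0 -1;0 0 -2.5 0 0 0 -1;0 0 -2.5 0 0 0 -1;0 0 -2.5 0 0 0 -1;0 0 -2.5 0 0 0 -1;0 0 -1 0 0 0 -1;0 0 0 0 0 0 -1'; python3 -m creep '-0.7 -3.8 0 0 0 0 -1;-0.8 -4.2 0 0 0 0 -1;-0.8 -4.2 0 0 0 0 -1;-0.8 -4.2 0 0 0 0 -1;-0.8 -4.2 0 0 0 0 -1;-0.8 -4.2 0 0 0 0 -1;-0.8 -4.2 0 0 0 0 -1;-0.8 -4.2 0 0 0 0 -1;-0.8 -4.2 0 0 0 0 -1;-0.8 -4.2 0 0 0 0 -1'; python3 -m creep '-0.5 -2.5 0 0 0 -3.2 -1;0 0 0 0 0 -3.3 -1;0 0 0 0 0 0 -1;0 0 0 0 0 0 -1'
python3 - <<'E'
from h import *
np.set_printoptions(precision=4,suppress=True)
im,d,K,T,m=look("wrist"); cv2.imwrite("pics/w3.png",im)
sc=look("scene"); si=look("side"); np.savez("/tmp/w3.npz",d=d,K=K,T=T,im=im,sc=sc[0],scd=sc[1],si=si[0],sid=si[1])
def crop(c,w=60):
    n,(u,v)=c; return cv2.resize(n[v-w:v+w,u-w:u+w],(400,400),interpolation=2)
cv2.imwrite("pics/c3.png",np.hstack([crop((sc[0],(310,150))),crop((si[0],(219,170)))]))
E
```

```text
clock: 5.5
eef_pos: [0.5517, -0.2224, 0.1846]
orientation: [[1.0, -0.026, 0.001], [-0.026, -1.0, 0.0], [0.001, -0.0, -1.0]]
ft_force: [0.7, -0.7, -1.8]
finger_gap: 0.012
finger_force: 41.2
clock: 6.75
eef_pos: [0.4821, 0.1964, 0.1829]
orientation: [[1.0, -0.026, -0.002], [-0.026, -1.0, -0.001], [-0.002, 0.001, -1.0]]
ft_force: [0.8, -0.6, -1.7]
finger_gap: 0.011
finger_force: 41.2
clock: 7.25
eef_pos: [0.4786, 0.2201, 0.1836]
orientation: [[0.996, 0.086, -0.001], [0.086, -0.996, -0.001], [-0.001, 0.001, -1.0]]
ft_force: [0.2, 0.2, -0.7]
finger_gap: 0.011
finger_force: 41.3
```

View pics/c3.png

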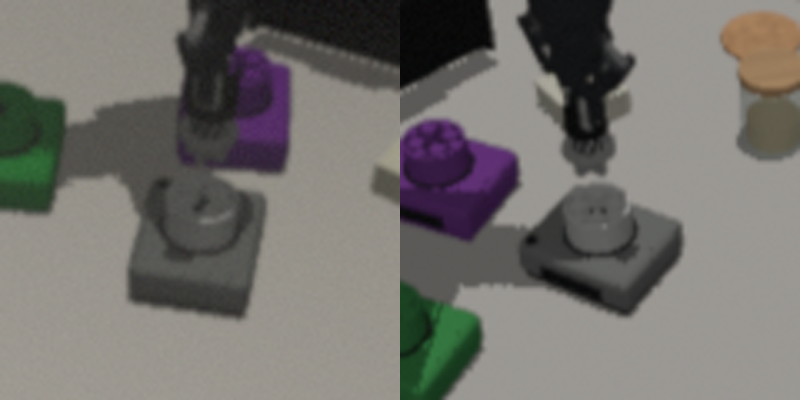

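The crop shows the cartridge held upright just above the grey socket in both views, with its foot tips visible. I compare flange and socket axes in each camera with fixed-radius circle fits.

```bash
python3 - <<'E'
from h import *
from scipy.optimize import least_squares
np.set_printoptions(precision=4,suppress=True)
z=np.load("/tmp/w3.npz"); c=np.array([.479,.2195])
def fit(q,r):
    f=lambda p:np.hypot(q[:,0]-p[0],q[:,1]-p[1])-r
    s=least_squares(f,q[:,:2].mean(0),loss="soft_l1",f_scale=.0015); return s.x, np.median(np.abs(f(s.x)))
for n,k in(("scene","sc"),("side","si")):
    m=camera_model(n); K=np.array(m["intrinsics"]);T=np.array(m["T"]); d=z[k+"d"]; P=cloud(d,K,T)
    near=(d>0)&(np.hypot(P[...,0]-c[0],P[...,1]-c[1])<.05)
    for tag,lo,hi,r in(("socket",.052,.076,.033),("flange",.146,.153,.026),("drum",.158,.172,.018),("disc",.174,.179,.021)):
        q=P[near&(P[...,2]>lo)&(P[...,2]<hi)]
        if len(q)>8: print(n,tag,len(q),*fit(q,r))
E
```

```text
scene socket 221 [0.4813 0.2178] 0.0019005551314608786
scene flange 67 [0.4787 0.2224] 0.002653625087696225
scene drum 42 [0.4795 0.2207] 0.0008857858055697342
scene disc 52 [0.4797 0.2242] 0.0033511928808745046
side socket 142 [0.4806 0.2177] 0.0020940373817869232
side flange 11 [0.4828 0.2209] 0.001125736069052325
side drum 45 [0.4806 0.2206] 0.0011453275115961767
side disc 11 [0.482  0.2228] 0.0012709440708295883
```

```bash
python3 -m creep '0.03 0.2 2 0 0 0 -1;0 0 1.5 0 0 0 -1;0 0 0.3 0 0 0 -1;0 0 0 0 0 0 -1'; python3 -m creep '0 0 0.2 0 0 0 -1;0 0 0.2 0 0 0 -1;0 0 0.2 0 0 0 -1;0 0 0 0 0 0 -1'
```

```text
clock: 7.9
eef_pos: [0.4796, 0.2185, 0.1465]
orientation: [[0.996, 0.088, 0.0], [0.088, -0.996, -0.0], [0.0, 0.0, -1.0]]
ft_force: [-0.4, 0.3, -0.9]
finger_gap: 0.0111
finger_force: 41.3
clock: 8.4
eef_pos: [0.4793, 0.2185, 0.1401]
orientation: [[0.996, 0.088, -0.0], [0.088, -0.996, -0.0], [-0.0, 0.0, -1.0]]
ft_force: [-0.1, -0.7, -1.4]
finger_gap: 0.0113
finger_force: 41.3
```

```bash
python3 -m creep '0 0 0.15 0 0 0 -1;0 0 0 0 0 0 -1'; python3 -m creep '0 0 0.15 0 0 0 -1;0 0 0 0 0 0 -1';python3 -m creep '0 0 0.15 0 0 0 -1;0 0 0 0 0 0 -1'
```

```text
clock: 8.65
eef_pos: [0.4793, 0.2185, 0.1387]
orientation: [[0.996, 0.088, -0.0], [0.088, -0.996, -0.0], [-0.0, 0.0, -1.0]]
ft_force: [-0.3, -1.0, -1.1]
finger_gap: 0.0114
finger_force: 41.3
clock: 8.9
eef_pos: [0.4793, 0.2185, 0.1371]
orientation: [[0.996, 0.088, -0.0], [0.088, -0.996, -0.0], [-0.0, 0.0, -1.0]]
ft_force: [-0.2, -0.1, -1.0]
finger_gap: 0.0111
finger_force: 41.3
clock: 9.15
eef_pos: [0.4793, 0.2185, 0.1356]
orientation: [[0.996, 0.088, -0.0], [0.088, -0.996, -0.0], [-0.0, 0.0, -1.0]]
ft_force: [0.5, 0.7, -1.0]
finger_gap: 0.0112
finger_force: 41.3
```

The foot is about 5 mm below the rim with no contact force, so it is in the slot. I continue gently.

```bash
python3 -m creep '0 0 0.2 0 0 0 -1;0 0 0.2 0 0 0 -1;0 0 0.2 0 0 0 -1;0 0 0 0 0 0 -1'; python3 -m creep '0 0 0.2 0 0 0 -1;0 0 0.2 0 0 0 -1;0 0 0.2 0 0 0 -1;0 0 0 0 0 0 -1'; python3 -m creep '0 0 0.2 0 0 0 -1;0 0 0.2 0 0 0 -1;0 0 0 0 0 0 -1'
```

```text
clock: 9.65
eef_pos: [0.4792, 0.2185, 0.1295]
orientation: [[0.996, 0.088, -0.0], [0.088, -0.996, -0.0], [-0.0, 0.0, -1.0]]
ft_force: [-0.5, -0.2, -1.2]
finger_gap: 0.0114
finger_force: 41.3
clock: 10.15
eef_pos: [0.4795, 0.2186, 0.1241]
orientation: [[0.996, 0.088, 0.0], [0.088, -0.996, 0.0], [0.0, -0.0, -1.0]]
ft_force: [-1.3, -0.3, 1.8]
finger_gap: 0.0113
finger_force: 41.8
clock: 10.52
eef_pos: [0.4795, 0.2186, 0.1201]
orientation: [[0.996, 0.088, 0.0], [0.088, -0.996, 0.0], [0.0, -0.0, -1.0]]
ft_force: [-2.5, -1.0, 5.7]
finger_gap: 0.0113
finger_force: 42.2
```

Spring contact came as expected. The last 4–5 mm go in small steps, watching for the flange to seat.

```bash
python3 -m creep '0 0 0.2 0 0 0 -1;0 0 0.1 0 0 0 -1;0 0 0 0 0 0 -1'; python3 -m creep '0 0 0.1 0 0 0 -1;0 0 0 0 0 0 -1'; python3 -m creep '0 0 0.05 0 0 0 -1;0 0 0 0 0 0 -1'
```

```text
clock: 10.9
eef_pos: [0.4795, 0.2186, 0.1174]
orientation: [[0.996, 0.088, 0.001], [0.088, -0.996, 0.0], [0.001, -0.0, -1.0]]
ft_force: [-2.3, 0.2, 6.4]
finger_gap: 0.0116
finger_force: 42.4
clock: 11.15
eef_pos: [0.4796, 0.2186, 0.1165]
orientation: [[0.996, 0.088, 0.001], [0.088, -0.996, 0.0], [0.001, -0.0, -1.0]]
ft_force: [-2.5, -0.7, 7.4]
finger_gap: 0.0114
finger_force: 42.5
clock: 11.4
eef_pos: [0.4796, 0.2186, 0.1161]
orientation: [[0.996, 0.088, 0.001], [0.088, -0.996, 0.0], [0.001, -0.0, -1.0]]
ft_force: [-3.1, -1.0, 8.5]
finger_gap: 0.0117
finger_force: 42.6
```

```bash
python3 -m creep '0 0 0.05 0 0 0 -1;0 0 0 0 0 0 -1'; python3 -m creep '0 0 0.05 0 0 0 -1;0 0 0 0 0 0 -1'; python3 -m creep '0 0 0.05 0 0 0 -1;0 0 0 0 0 0 -1'
```

```text
clock: 11.65
eef_pos: [0.4796, 0.2186, 0.1157]
orientation: [[0.996, 0.088, 0.001], [0.088, -0.996, 0.0], [0.001, -0.0, -1.0]]
ft_force: [-3.3, -0.3, 7.5]
finger_gap: 0.0114
finger_force: 42.7
clock: 11.9
eef_pos: [0.4797, 0.2187, 0.1157]
orientation: [[0.996, 0.088, 0.001], [0.088, -0.996, 0.0], [0.001, -0.0, -1.0]]
ft_force: [-3.9, -0.7, 10.8]
finger_gap: 0.0116
finger_force: 43.2
clock: 12.15
eef_pos: [0.4797, 0.2187, 0.1157]
orientation: [[0.996, 0.088, 0.002], [0.088, -0.996, 0.001], [0.002, -0.0, -1.0]]
ft_force: [-6.0, -0.7, 14.0]
finger_gap: 0.0114
finger_force: 43.7
```

TCP z stalls at 0.1157, the predicted home height, while force rises, so the flange is on the rim. I add a little push and check.

```bash
python3 -m creep '0 0 0.05 0 0 0 -1;0 0 0.05 0 0 0 -1;0 0 0 0 0 0 -1;0 0 0 0 0 0 -1;0 0 0 0 0 0 -1'
python3 - <<'E'
from h import *
sc=look("scene"); si=look("side")
crop=lambda n,u,v,w=45: cv2.resize(n[v-w:v+w,u-w:u+w],(400,400),interpolation=2)
cv2.imwrite("pics/c4.png",np.hstack([crop(sc[0],310,150),crop(si[0],219,175)]))
E
```

```text
clock: 12.78
eef_pos: [0.4798, 0.2188, 0.1156]
orientation: [[0.996, 0.088, 0.002], [0.088, -0.996, 0.001], [0.003, -0.001, -1.0]]
ft_force: [-7.6, -1.1, 20.2]
finger_gap: 0.0114
finger_force: 44.4
```

View pics/c4.png

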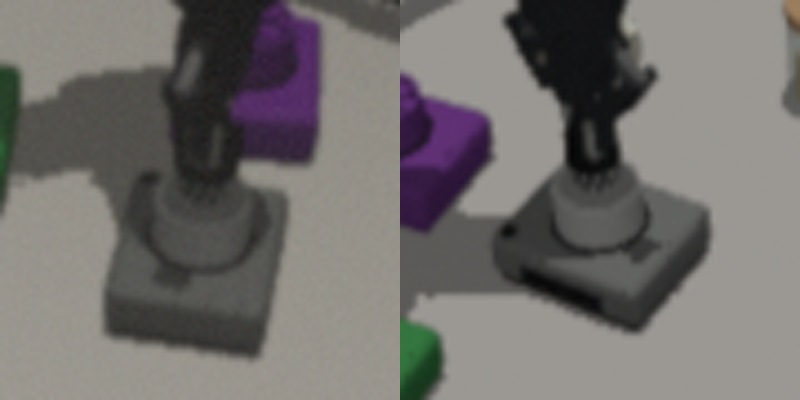

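The flange sits on the rim at (205,190) in the left crop and (598,185) in the right, upright. The push is steady at 20 N and the grip at 44 N.

```bash
python3 -c "
from rig import robot
print(robot.sign_off())"
```

```text
the job is handed in; nothing more can be done
None
```

I handed the job in with the cartridge gripped at 44 N, pressed home with 20 N, upright and with its flange on the socket rim; sign-off returned no verdict, so the result itself is unconfirmed.

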